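# Clear a snapped-off foot out of the desk rail's T-slot

## Task

The foot of the broken card holder has snapped off and its spring keeps it lodged in the T-slot of the raised aluminium desk rail. Draw the pale kidney dish behind the rail towards you until it is under the rail's open end, then let the yellow-handled slot scraper down through the drop-in window to the slot floor by feel (its neck is not always set to the same length), and push it gently along the slot, without forcing it against the rail, until the foot drops out of the open end into the dish. Touch the foot only with the scraper, then hang the scraper back in its stand and leave the other things where they are.

Things in the scene. Friction and masses are not known exactly. Their poses are not given: they have to be found in the camera images.
- rail: Raised aluminium desk rail, fixed, along its y: open end y = -130 mm, black cap +200; 40 mm wide (x), top 59 mm above the worktop, z up; origin on the worktop. Round posts with 44 mm flanges at y = -50, +150, 40 mm free below. T-slot along y: floor at z = 46 mm, cavity 26 mm wide, 8 mm high; mouth between the 5 mm lips 13 mm wide. A blue card holder on it at y = 134 to 196, up to z = 128 mm.
- rail_window (a point): Centre of the drop-in window (lips cut away from the rail's y = +55 to +105 mm: 50 mm long, 26 mm wide), on the slot floor, 46 mm above the worktop; axes as the rail. The shoe goes down here and slides to -y under the lips, with 2 mm free on each side and 3 mm in height: touch the floor, then ride 1 to 2 mm above it.
- rail_mouth (a point): Middle of the slot floor's edge at the rail's open (-y) end, 46 mm above the worktop; axes as the rail. What is pushed out drops within about 30 mm of here along the rail's -y. The scraper can leave the slot here too (or go back to the window).
- foot: Snapped-off foot, blue plastic, about 26 g: plate 22 mm (x) by 26 mm (y, along the slot) by 4 mm, with a 9 mm square stub up to 10 mm; origin under the plate, z up. It lies on the slot floor between window and open end, the stub 3 mm below the rail's top. Its sprung steel leaf presses up under the lips: it takes roughly 7 to 15 N to slide, stays where it is left, and lets go only out of the slot.
- scraper: Slot scraper, 0.16 kg, hanging by its collar in the stand; origin under the collar, z up the handle, y along the shoe (both ways alike). Collar 38 (x) by 52 (y) by 4 mm; yellow handle 28 (x) by 18 (y) mm up to z = 59, gripped across its 18 mm (closing along y) at z = 26 mm. Below: neck 8 mm wide, 24 long, ending in a steel T-shoe 22 (x) by 36 (y) by 5 mm with a straight blade edge at each end.
- stand: Grey moulded stand of the scraper, fixed, 52 (x) by 70 (y) by 36 mm; origin under it, z up. Upright pocket 28 by 42 mm right through it; the scraper hangs in it with its collar on the top face, 36 mm above the worktop. The scraper's neck is clamped at a length that differs each time (rigid in use): the shoe's underside is 22 to 32 mm below the collar, so find the slot floor by touch.
- dish: Pale metal kidney dish, loose, 0.14 kg, 206 (x) by 96 (y) by 32 mm high; origin under its middle, z up; convex side to -y, hollow side to +y. Inner floor 4 to 9 mm up, free for closed fingers at x = -50 to +45, y = -25 to +15 mm. It slides on the worktop, starts beyond the rail's open end (farther from the arm), long side roughly toward the arm, and passes under the rail.
- rub_bottle: White pump bottle of hand rub, 58 x 69 x 160 mm, standing; origin under it. Bystander.
- stamp: Red-handled rubber stamp, 24 x 48 x 67 mm, standing; origin under it. Bystander.
- vial: Injection vial with blue cap, 27 mm across, 50 mm tall, standing; origin under it. Bystander.
- oximeter: Blue and white finger oximeter, 34 x 58 x 30 mm; origin under it. Bystander.
- plaster_roll: Roll of tan plaster tape lying flat, 60 mm across, 25 mm high; origin under it. Bystander.
- broken_holder: The blue card holder that lost its foot, about 62 x 60 x 26 mm, lying on its back; origin under it. Bystander.

How it is judged (in metres and radians):
On the way, in this order (a step that is already met when the one before it is completed fails the run):
1. the kidney dish is under the rail's open end (its middle within 90 mm of the mouth, seen from above) while the foot is still in the slot (horizontal distance between dish and rail_mouth below 0.09 m and y of foot in the frame of rail above -0.13 m), for 0.2 s.
2. the scraper in the slot pushes on the foot, towards the open end (x of scraper in the frame of rail between -0.008 and 0.008 m and contact force between scraper and foot above 1 N and y of foot in the frame of rail above -0.14 m), for 0.1 s.
3. the foot has dropped out of the open end into the dish (x of foot in the frame of dish between -0.095 and 0.095 m and y of foot in the frame of dish between -0.045 and 0.045 m and z of foot in the frame of dish between -0.005 and 0.032 m), for 0.2 s.
At the end, for the whole second after the job is handed in: The foot lies at rest in the dish (within 95 x 45 mm of its middle, below the rim), the dish flat, its middle within 100 mm of the mouth seen from above; the scraper hangs upright (0.1 rad) in its stand, its collar on the top (within 4 mm in height, 8 mm sideways), released and at rest (all of step 3 and linear speed of each of foot, scraper below 0.02 m/s and horizontal distance between dish and rail_mouth below 0.1 m and angle between each of dish, scraper's own z axis and vertical below 0.1 rad and horizontal distance between scraper and stand below 0.008 m and z of scraper in the frame of stand between 0.033 and 0.04 m); the robot touches nothing.
It fails at once if the scraper is forced against the rail (over 60 N) (contact force between scraper and rail above 60 N).
It fails at once if the fingers touch the foot (contact force between the fingers and foot above 0.5 N).
It fails at once if a bystander (hand rub, stamp, vial, oximeter, plaster roll, broken holder) is moved by more than 30 mm or tipped over (distance of any of rub_bottle, stamp, vial, oximeter, plaster_roll, broken_holder from where it was at the start of the episode above 0.03 m or angle between any of rub_bottle, stamp, vial, oximeter, plaster_roll, broken_holder's own z axis and vertical above 0.5 rad).
It also fails if it takes over 72 s, if anything falls off the work surface, if the arm or the gripper's body presses on something with over 40 N, if the wrist force passes 120 N, or if a joint passes its speed limit or range.

## Robot

A 7-joint arm with a two-finger parallel gripper is mounted at the origin on a cart in front of the work surface, level with it; the furniture and walls round the work are solid. World frame = base frame: x ahead of the robot, y to its left, z up, the work surface at z = 0. Lengths are in mm, angles in rad, forces in N, time in s.
With the tool pointing down it reaches from about 425 to 925 mm from the base axis. Payload 6.8 kg.
Tool frame: the origin (TCP) lies at the centre of the arm's flange, where the gripper is bolted on; the fingertips stand 173 mm ahead of it and the grasp point (between the pads) lies 155 mm ahead of it (env.tcp_to_tips is the distance from the TCP to the fingertips, in mm); z points along the fingers, y is the line along which they close (so a half turn about z gives the same grasp; the last joint's range is limited). The gripper opens to 85 mm and grips with 20 to 120 N. Pads are 22 mm wide; open, the fingers measure 114 mm over their backs; the gripper's body (76 mm by 85 mm) begins 54 mm behind the grasp point. The pads swing forward as they close: fully open they stand 13 mm farther back than shut.
Start: joints at [-1.224, 0.477, 0.022, 1.555, -0.011, 1.109, -0.083], TCP at [296.516, 606.4, 404.708] pointing down, gripper open.
Joint ranges: [-2.96, 2.96], [-0.34, 2.1], [-1.41, 1.46], [0.24, 2.44], [-1.37, 4.51], [0.17, 1.92], [-2.96, 2.96]. Speed limits (rad/s): [2.39, 2.39, 3.14, 3.14, 3.14, 3.14, 3.14].

## Interface

Orientations are given as a unit quaternion [w, x, y, z].
In Python, from rig import env, viewer gives the robot as it stands (env), with the cameras (viewer).
- The arm moves only by the shell command python3 shift.py 'ROWS' [FORCE]. ROWS is a JSON list of rows, 1 to 12 of them, each an object with the fields x, y, z (the shift in mm), wx, wy, wz (a rotation vector in rad), aperture (the finger opening in mm); a field left out counts as zero (the opening has to be given); each row is the pose to reach, as a shift and turn from the pose commanded when the command began, along the tool's axes at that moment; what a row does not reach only later rows make up. A row lasts 1/8 s, in which the tool goes at most 62.5 mm and 0.188 rad, less where a joint would pass 70% of its speed; a pose out of reach is approached as far as the arm can. The fingers move at their own pace and stop on an object; FORCE is the grip in N (left out, the last holds). Time passes only in rows, so rows that do not move let the fingers close. It prints the time, the measured TCP pose, the force, the opening and the grip force at its end. Input that does not fit is refused with a message, and nothing moves.
- env.get_obs(): the state, without advancing time (a new reading comes with each control period).
- viewer.camera(name): name is "side" or "top" or "wrist"; returns a dict with "frame" (384x512x3 uint8, red, green, blue), "intrinsics" (3x3 intrinsics, pixels), "xyz" and "orientation" of the camera in the world; the wrist camera has in their place "hand_eye" (4x4, takes a point from camera to tool coordinates, whose origin is the TCP and whose axes are the flange's). Camera axes: x right, y up, looking along -z (the intrinsics and any distortion apply to the point x, -y, -z); pixel columns grow to the right and rows downward; lengths in mm; the calibration is good to about 2 mm. A picture is of the moment at which its call begins: read the wrist's pose just before it. There is no depth.
- env.job_done(): hands the job in; it is judged then, once.
The state is a dict: "time_s": time; "joint_positions": joint angles; "joint_vel": joint speeds; "tau": joint torques, N m; "eef_pos": TCP position; "orientation": TCP orientation; "force": force on the tool from outside, world axes, zero at the start; "wrist_torque": the same for the moment, N m; "finger_gap": finger opening in mm; "gripper_force": force on a finger pad.
Only numpy, scipy, OpenCV 4.12 (cv2) and the standard library are available. Lean on these libraries where they do the work, as an engineer would, in place of code of your own. Each camera call takes 0.05 s, during which the arm holds its last target. There are 200 camera calls.

## Working session

There is one attempt and no reset: what is moved stays moved. The work goes in short steps, Python scripts to look and compute and a shell command to move; the robot and the scene stay as the last step left them, time stands still between calls to the robot, and variables do not carry over. Pictures are saved under pics/ and viewed, at most 10 in all, crops included, and the job is handed in when it is done.

```bash
ls; mkdir -p pics
cat > h.py <<'E'
import numpy as np, cv2
from scipy.spatial.transform import Rotation as R
from rig import env, viewer
def rot(q): return R.from_quat([q[1],q[2],q[3],q[0]]).as_matrix()
E
python3 - <<'E'
from h import *
o=env.get_obs(); print(o['eef_pos'],o['orientation'],o['time_s'],np.round(rot(o['orientation']),3))
import pickle
for n in ['side','top','wrist']:
    c=viewer.camera(n); pickle.dump((o,c),open(f'{n}0.pkl','wb'))
    cv2.imwrite(f'pics/{n}0.png',c['frame'][:,:,::-1]); print(n,{k:np.round(v,3).tolist() for k,v in c.items() if k!='frame'})
E
```

```text
pics
rig.py
shift.py
[296.412863   606.12575651 403.72473341] [-1.40746248e-04  2.25470801e-01  9.74249484e-01 -9.17137152e-04] 0.0 [[-0.898  0.439 -0.001]
 [ 0.439  0.898 -0.002]
 [-0.    -0.002 -1.   ]]
side {'intrinsics': [[350.748, 0.0, 254.736], [0.0, 350.748, 191.327], [0.0, 0.0, 1.0]], 'xyz': [288.763, -868.206, 535.773], 'orientation': [0.845, 0.52, -0.067, -0.102]}
top {'intrinsics': [[461.383, 0.0, 251.065], [0.0, 461.383, 190.395], [0.0, 0.0, 1.0]], 'xyz': [305.698, 24.418, 1438.16], 'orientation': [0.713, 0.057, -0.056, -0.697]}
wrist {'intrinsics': [[299.039, 0.0, 258.125], [0.0, 299.039, 195.427], [0.0, 0.0, 1.0]], 'hand_eye': [[-0.001, 0.965, 0.262, 65.461], [1.0, 0.001, 0.0, -0.673], [-0.0, 0.262, -0.965, 31.425], [0.0, 0.0, 0.0, 1.0]]}
```

View pics/top0.png

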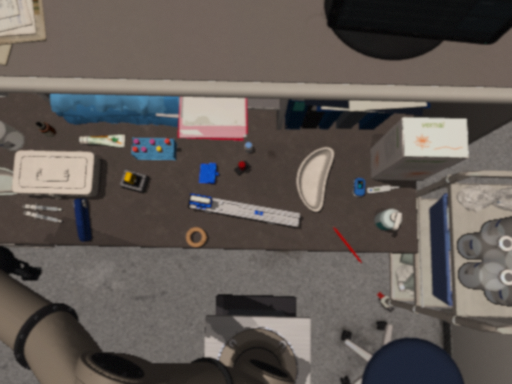

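View pics/side0.png

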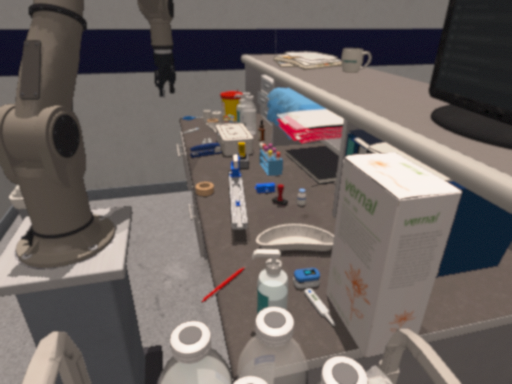

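Top view: rail from (190,203) (cap end with the blue holder) to (299,219) (open end). Foot is near (259,212), dish near (315,180), and the stand with the yellow handle near (133,181).

```bash
cat >> h.py <<'E'
def ray(c,uv,z,o=None):
    """pixel -> world point on plane z"""
    K=c['intrinsics']; d=np.array([(uv[0]-K[0,2])/K[0,0],-(uv[1]-K[1,2])/K[1,1],-1.])
    if 'hand_eye' in c:
        H=np.array(c['hand_eye']); T=rot(o['orientation']); Rw=T@H[:3,:3]; p=np.array(o['eef_pos'])+T@H[:3,3]
    else: Rw=rot(c['orientation']); p=np.array(c['xyz'])
    d=Rw@d; return p+d*(z-p[2])/d[2]
def mask(c,lo,hi,box=None,amin=8):
    m=cv2.inRange(cv2.cvtColor(c['frame'],cv2.COLOR_RGB2HSV),lo,hi)
    if box: b=np.zeros_like(m); u0,u1,v0,v1=box; b[v0:v1,u0:u1]=1; m=m*b
    n,l,s,ce=cv2.connectedComponentsWithStats(m)
    return [(s[i].tolist(),ce[i].round(1),cv2.minAreaRect(np.argwhere(l==i)[:,::-1].astype(np.float32))) for i in range(1,n) if s[i][4]>=amin]
E
python3 - <<'E'
from h import *; import pickle
o,c=pickle.load(open('top0.pkl','rb'))
for n,uv,z in [('open',(299,219),59),('capend',(190,203),59),('foot',(259,212),56),('stand',(133,181),36),('handle',(131,181),90),('dish',(315,180),15),('dishtipfar',(331,150),32),('dishtipnear',(316,210),32),('roll',(196,237),25),('holder',(208,173),20),('stamp',(242,167),60),('vial',(249,146),50)]:
    print(n,ray(c,uv,z).round(0))
f=cv2.resize(c['frame'][130:260,110:420],None,fx=2.5,fy=2.5,interpolation=cv2.INTER_CUBIC)
cv2.imwrite('pics/topc.png',f[:,:,::-1])
E
```

```text
open [ 444. -115.   59.]
capend [485. 214.  59.]
foot [463.   5.  56.]
stand [552. 396.  36.]
handle [543. 388.  90.]
dish [ 573. -169.   15.]
dishtipfar [ 666. -217.   32.]
dishtipnear [ 476. -170.   32.]
roll [385. 195.  25.]
holder [586. 167.  20.]
stamp [599.  60.  60.]
vial [668.  40.  50.]
```

View pics/topc.png

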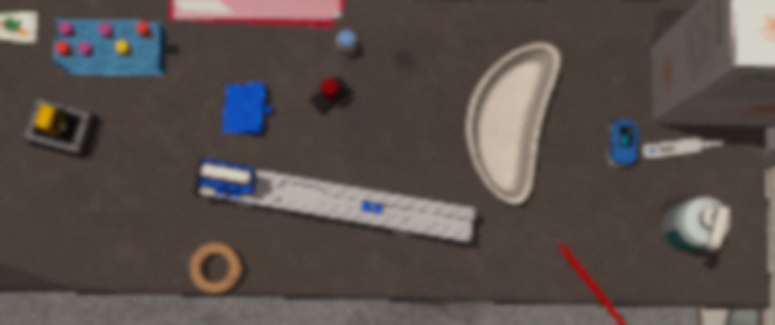

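Foot, rail end, dish and stand are all clearly visible in the crop. Next I'll go to look-poses with the wrist camera.

```bash
cat >> h.py <<'E'
def to(x,y,z,yaw=None):
    """tool-axes shift to world TCP x,y,z; yaw = angle of tool y axis in world"""
    o=env.get_obs(); T=rot(o['orientation']); d=T.T@(np.array([x,y,z])-np.array(o['eef_pos']))
    a=np.arctan2(T[1,1],T[0,1]); r=0 if yaw is None else -(yaw-a)
    # full rotation to perfect downward pose
    w=a if yaw is None else yaw
    Td=np.array([[-np.sin(w) if 0 else np.sin(w)*-1,np.cos(w),0],[np.cos(w),np.sin(w),0],[0,0,-1]]); 
    print('shift',d.round(1),'rv',R.from_matrix(T.T@Td).as_rotvec().round(3),'dist',np.linalg.norm(d).round(),'yaw',a.round(3))
E
python3 - <<'E'
from h import *
to(530,390,400,1.447)
E
```

```text
shift [-304.8  -91.6    4.1] rv [-0.001 -0.    -0.331] dist 318.0 yaw 1.116
```

```bash
python3 shift.py '[{"x": -50, "y": -15, "wz": -0.05, "aperture": 0}, {"x": -110, "y": -33, "wz": -0.12, "aperture": 0}, {"x": -170, "y": -51, "z": 2, "wz": -0.2, "aperture": 0}, {"x": -230, "y": -69, "z": 3, "wz": -0.28, "aperture": 0}, {"x": -280, "y": -85, "z": 4, "wz": -0.33, "aperture": 0}, {"x": -305, "y": -92, "z": 4, "wz": -0.331, "aperture": 0}, {"x": -305, "y": -92, "z": 4, "wz": -0.331, "aperture": 0}]' 40
python3 - <<'E'
from h import *; import pickle
o=env.get_obs(); c=viewer.camera('wrist'); pickle.dump((o,c),open('w1.pkl','wb'))
cv2.imwrite('pics/w1.png',c['frame'][:,:,::-1])
to(465,60,400,1.447)
E
```

```text
time_s: 1.02
eef_pos: [532.0, 387.2, 400.3]
orientation: [0.0, 0.064, 0.998, -0.001]
force: [-1.3, -0.5, 0.2]
finger_gap: 0.1
gripper_force: 0.0
shift [  23.6 -334.9    0.5] rv [-0.    -0.001 -0.002] dist 336.0 yaw 1.445
```

View pics/w1.png

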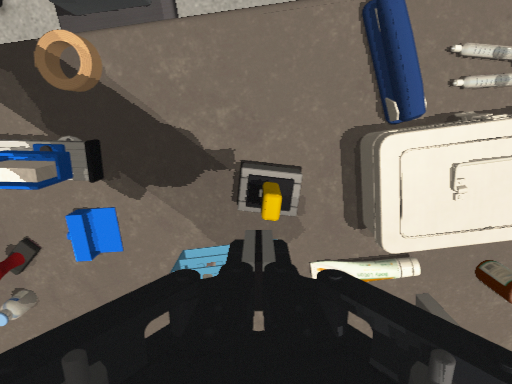

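Stand centre is around (270,188) in the picture, turned slightly, with the yellow handle at (271,200). Next comes the rail view.

```bash
python3 shift.py '[{"x": 5, "y": -60, "aperture": 0}, {"x": 10, "y": -120, "aperture": 0}, {"x": 15, "y": -180, "aperture": 0}, {"x": 20, "y": -240, "aperture": 0}, {"x": 24, "y": -300, "aperture": 0}, {"x": 24, "y": -360, "aperture": 0}, {"x": 24, "y": -400, "aperture": 0}, {"x": 24, "y": -410, "aperture": 0}, {"x": 24, "y": -410, "aperture": 0}]'
python3 - <<'E'
from h import *; import pickle
o=env.get_obs(); c=viewer.camera('wrist'); pickle.dump((o,c),open('w2.pkl','wb'))
cv2.imwrite('pics/w2.png',c['frame'][:,:,::-1])
o,c=pickle.load(open('w1.pkl','rb'))
for m in mask(c,(18,150,80),(35,255,255),amin=20): print(m)
E
```

```text
time_s: 2.2
eef_pos: [455.6, -12.8, 400.8]
orientation: [0.0, 0.061, 0.998, 0.0]
force: [0.6, 1.4, -0.1]
finger_gap: -0.3
gripper_force: 0.0
([261, 182, 21, 39, 671], array([271.1, 201.6]), ((271.4941101074219, 201.0764617919922), (19.40421485900879, 37.96477127075195), 4.39870548248291))
([360, 278, 32, 4, 55], array([373.6, 279.2]), ((375.54638671875, 279.4739990234375), (2.4258227348327637, 31.01247787475586), 87.27368927001953))
```

View pics/w2.png

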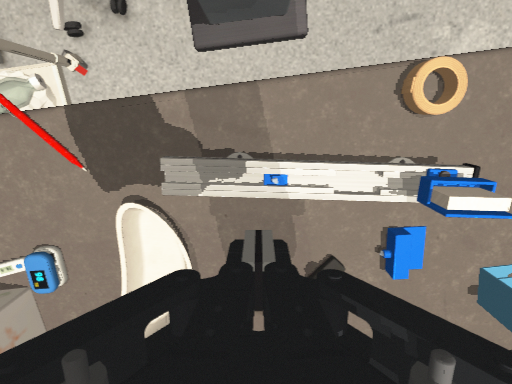

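Open end of the rail is at u=162 (rows 158–195), foot at (275,180), window about u 300–350, and the near dish tip at (135,203).

Run:
```python
from h import *; import pickle
o,c=pickle.load(open('w2.pkl','rb'))
g=cv2.cvtColor(c['frame'],cv2.COLOR_RGB2GRAY).astype(float)
hsv=cv2.cvtColor(c['frame'],cv2.COLOR_RGB2HSV)
P=[];Q=[]
for u in list(range(170,260,6))+list(range(300,415,6)):
    col=g[145:215,u]; d=np.diff(col)
    i=np.argmax(d[:30]); j=30+np.argmin(d[30:]); 
    P.append((u,145.5+i+.5));Q.append((u,145.5+j+.5))
for L in (P,Q):
    L=np.array(L); W=np.array([ray(c,p,59,o)[:2] for p in L]); k=np.polyfit(W[:,1],W[:,0],1); r=W[:,0]-np.polyval(k,W[:,1]); W=W[abs(r)<6]; k=np.polyfit(W[:,1],W[:,0],1); print('edge x=',k, len(W), (W[:,0]-np.polyval(k,W[:,1])).std())
for v in range(160,194,5):
    row=g[v,150:175]; i=np.argmax(np.diff(row)); print(v,150.5+i+.5, ray(c,(151+i,v),59,o).round(1)[:2],end=' ')
print()
for v in (163,168,173,179,185,190): print(v,g[v,285:365:4].astype(int))
for m in mask(c,(100,120,60),(130,255,255),(200,350,150,210)): print(m[1],ray(c,m[1],56,o).round(1),m[2])
o1,c1=pickle.load(open('w1.pkl','rb'))
print('handle',ray(c1,(271.1,205),36+59,o1).round(1))
for p in [(241,160),(302,167),(298,216),(238,208)]: print(ray(c1,p,36,o1).round(1))
f=cv2.resize(c1['frame'][140:240,200:340],None,fx=4,fy=4,interpolation=cv2.INTER_CUBIC)
f2=cv2.resize(c['frame'][140:215,150:430],None,fx=2.8,fy=2.8,interpolation=cv2.INTER_CUBIC)
out=np.zeros((400+212,800,3),np.uint8); out=np.zeros((600,790,3),np.uint8); out[:400,:560]=f; h=min(200,f2.shape[0]); out[400:400+h,:784]=f2[:h,:784]
cv2.imwrite('pics/crop2.png',out[:,:,::-1])
```

```text
edge x= [1.58712658e-01 4.38733355e+02] 33 1.020258619519361
edge x= [2.21385743e-01 4.70276805e+02] 20 3.510409250733955
160 160.0 [ 423.6 -112.5] 165 160.0 [ 428.7 -113.6] 170 160.0 [ 433.9 -114.7] 175 165.0 [ 439.8 -110.6] 180 165.0 [ 445.1 -111.7] 185 162.0 [ 450.1 -116. ] 190 162.0 [ 455.5 -117.1] 
163 [243 243 244 243 243 246 245 244 248 244 219 192 154 145 127 126 130 130
 119 104]
168 [183 221 203 247 243 241 244 237 237 239 238 241 240 241 241 241 243 242
 244 243]
173 [246 247 247 248 248 248 249 249 249 249 249 248 249 243 243 244 244 244
 244 245]
179 [125 244 244 245 244 244 244 244 244 244 245 244 245 245 245 245 245 245
 244 245]
185 [ 76 134 155 120 153 154 120 155 153 153 156 242 243 243 243 244 244 244
 244 244]
190 [237 247 247 248 248 248 248 248 248 248 248 248 237 156 241 241 242 245
 244 243]
[275.1 179.2] [459.3   4.4  56. ] ((275.0, 179.5), (11.0, 22.0), 90.0)
handle [551.8 395.8  95. ]
[513.5 368.9  36. ]
[530.2 435.8  36. ]
[587.6 425.8  36. ]
[568.7 357.3  36. ]
```

View pics/crop2.png

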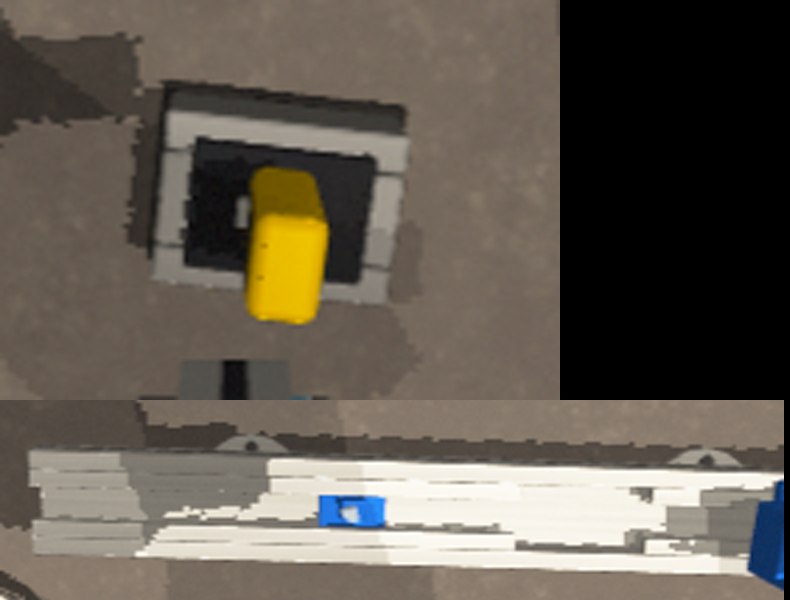

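Run:
```python
from h import *; import pickle
o,c=pickle.load(open('w2.pkl','rb')); o1,c1=pickle.load(open('w1.pkl','rb'))
A=ray(c,(160.7,157.9),59,o);B=ray(c,(161.4,194.6),59,o);C=ray(c,(430,165),59,o);D=ray(c,(418,201.4),59,o)
print('rail',A.round(1),B.round(1),C.round(1),D.round(1),'w',np.linalg.norm(A-B))
for p,q in((A,C),(B,D)): print('yaw',np.arctan2((q-p)[1],(q-p)[0]))
def quad(pts,z):
    W=np.array([ray(c1,p,z,o1)[:2] for p in pts]); print(W.mean(0).round(1),[np.linalg.norm(W[i]-W[i-1]).round(1) for i in range(4)],'yaw',[np.arctan2(*(W[j]-W[i])[::-1]).round(3) for i,j in((0,1),(3,2))])
quad([(241.25,167.5),(302,173.75),(297,215.75),(238,210)],36)
quad([(249.5,174.25),(294,179.5),(290,210.75),(246,206.25)],40)
o,c=pickle.load(open('w2.pkl','rb'))
W=np.array([ray(c,p,56,o)[:2] for p in ((264,174),(287,174),(287,185),(264,185))]);print('foot stub',W.mean(0))
ot,ct=pickle.load(open('top0.pkl','rb'))
hs=cv2.cvtColor(ct['frame'],cv2.COLOR_RGB2HSV)
m=cv2.inRange(hs,(0,0,150),(180,70,255)); b=np.zeros_like(m); b[140:215,290:338]=1
p=np.argwhere(m*b>0)[:,::-1].astype(np.float32); r=cv2.minAreaRect(p); print('dish',len(p),r)
bp=cv2.boxPoints(r); W=np.array([ray(ct,q,30)[:2] for q in bp]); print(W.round(0),W.mean(0))
to(590,-170,400,1.447)
```

```text
rail [ 421.5 -111.3   59. ] [ 460.4 -118.8   59. ] [463.4 166.8  59. ] [501.9 155.   59. ] w 39.60517386294099
yaw 1.4213347361927828
yaw 1.4202593430878774
[554.5 396.1] [np.float64(50.4), np.float64(69.0), np.float64(50.3), np.float64(69.6)] yaw [np.float64(1.338), np.float64(1.339)]
[554.4 396.4] [np.float64(37.7), np.float64(50.3), np.float64(37.1), np.float64(51.1)] yaw [np.float64(1.322), np.float64(1.335)]
foot stub [459.67047223   4.75384708]
dish 1129 ((311.19439697265625, 181.39657592773438), (30.432937622070312, 73.15091705322266), 13.172553062438965)
[[ 463.  -84.]
 [ 690. -134.]
 [ 669. -227.]
 [ 444. -175.]] [ 566.6085571  -155.36206597]
shift [-152.3 -140.5    0.7] rv [0.001 0.    0.003] dist 207.0 yaw 1.45
```

Rail: mouth ≈(441,-115), yaw 1.421, window ≈(472.3,92.7). Stand ≈(554.5,396.2), yaw 1.335. Dish ≈(567,-157). Next I'll hook the dish from inside.

```bash
python3 shift.py '[{"x": -50, "y": -40, "aperture": 0}, {"x": -90, "y": -85, "z": 30, "aperture": 0}, {"x": -125, "y": -120, "z": 80, "aperture": 0}, {"x": -137, "y": -132, "z": 130, "aperture": 0}, {"x": -137, "y": -132, "z": 150, "aperture": 0}, {"x": -137, "y": -132, "z": 150, "aperture": 0}]'
python3 - <<'E'
from h import *; import pickle
o=env.get_obs(); c=viewer.camera('wrist'); pickle.dump((o,c),open('w3.pkl','wb')); 
s=viewer.camera('side'); f=np.hstack([c['frame'][:,56:456],cv2.resize(s['frame'][150:342,200:400],(400,384))])
cv2.imwrite('pics/w3.png',f[:,:,::-1])
to(570,-160,190,1.447)
E
```

```text
time_s: 3.0
eef_pos: [575.4, -159.6, 248.2]
orientation: [-0.002, 0.06, 0.998, 0.001]
force: [0.3, -0.3, 0.5]
finger_gap: 0.0
gripper_force: 0.0
shift [ 6.2 -0.5 61.2] rv [0.001 0.001 0.002] dist 62.0 yaw 1.449
```

View pics/w3.png

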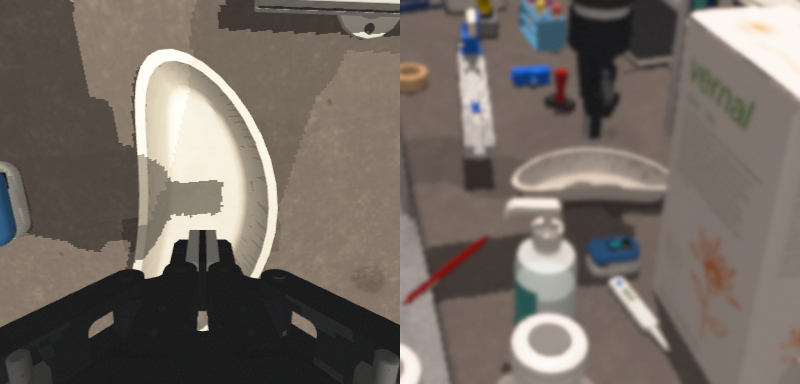

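```bash
python3 shift.py '[{"z": 40, "aperture": 0}, {"z": 58, "aperture": 0}, {"x": 20, "y": -4, "z": 59, "aperture": 0}, {"x": 40, "y": -9, "z": 59, "aperture": 0}, {"x": 60, "y": -13, "z": 59, "aperture": 0}, {"x": 74, "y": -15, "z": 59, "aperture": 0}, {"x": 86, "y": -15, "z": 59, "aperture": 0}, {"x": 98, "y": -15, "z": 59, "aperture": 0}, {"x": 110, "y": -15, "z": 59, "aperture": 0}, {"x": 110, "y": -15, "z": 59, "aperture": 0}]'
python3 - <<'E'
from h import *; import pickle
ct=viewer.camera('top')
m=cv2.inRange(cv2.cvtColor(ct['frame'],cv2.COLOR_RGB2HSV),(0,0,150),(180,70,255)); b=np.zeros_like(m); b[140:245,300:338]=1
p=np.argwhere(m*b>0)[:,::-1].astype(np.float32); r=cv2.minAreaRect(p); print(len(p),r,[ray(ct,q,30)[:2].round(0) for q in cv2.boxPoints(r)],ray(ct,r[0],30))
E
```

```text
time_s: 4.35
eef_pos: [463.6, -163.2, 191.8]
orientation: [-0.0, 0.062, 0.998, 0.0]
force: [0.1, 1.3, 1.8]
finger_gap: 0.2
gripper_force: 1.1
472 ((315.2241516113281, 177.68963623046875), (22.754465103149414, 50.57469940185547), 48.36646270751953) [array([549., -86.]), array([ 659., -203.]), array([ 605., -250.]), array([ 497., -133.])] [ 577.18036064 -167.57513969   30.        ]
```

```bash
python3 shift.py '[{"x": 12, "z": -1, "aperture": 0}, {"x": 24, "z": -1, "aperture": 0}, {"x": 36, "z": -1, "aperture": 0}, {"x": 46, "z": -1, "aperture": 0}, {"x": 46, "z": -1, "aperture": 0}]'
python3 - <<'E'
from h import *; import pickle
o=env.get_obs(); c=viewer.camera('wrist'); pickle.dump((o,c),open('w4.pkl','wb')); 
s=viewer.camera('side'); f=np.hstack([c['frame'][:,56:456],cv2.resize(s['frame'][150:342,200:400],(400,384))])
cv2.imwrite('pics/w4.png',f[:,:,::-1])
E
```

```text
time_s: 5.03
eef_pos: [417.4, -157.6, 192.6]
orientation: [-0.001, 0.062, 0.998, 0.0]
force: [0.3, 0.2, 0.6]
finger_gap: -0.2
gripper_force: 0.0
```

View pics/w4.png

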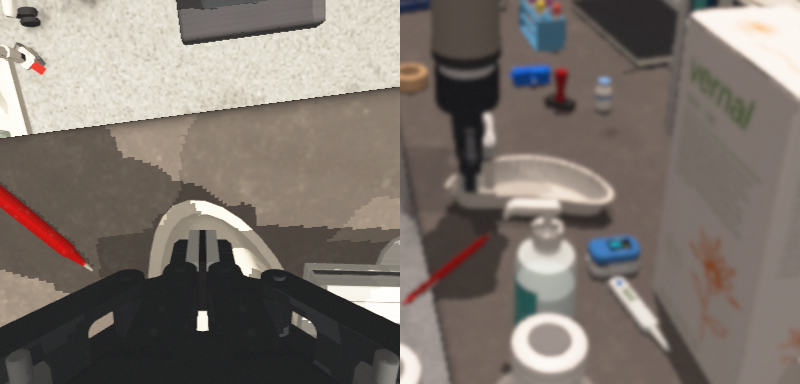

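The fingers now pull the near end of the dish; its near rim is at about (251,200). I'll pull a bit further, then lift and check.

```bash
python3 shift.py '[{"x": 9, "aperture": 0}, {"x": 18, "aperture": 0}, {"x": 18, "aperture": 0}, {"x": 10, "z": -15, "aperture": 0}, {"x": 2, "z": -70, "aperture": 0}, {"x": -40, "y": 20, "z": -130, "aperture": 0}, {"x": -60, "y": 70, "z": -190, "aperture": 0}, {"x": -80, "y": 130, "z": -205, "aperture": 0}, {"x": -80, "y": 190, "z": -205, "aperture": 0}, {"x": -80, "y": 250, "z": -205, "aperture": 0}, {"x": -80, "y": 300, "z": -205, "aperture": 0}, {"x": -80, "y": 300, "z": -205, "aperture": 0}]'
python3 - <<'E'
from h import *; import pickle
ct=viewer.camera('top'); pickle.dump(ct,open('t5.pkl','wb'))
m=cv2.inRange(cv2.cvtColor(ct['frame'],cv2.COLOR_RGB2HSV),(0,0,140),(180,70,255)); m[:,:303]=0; m[:,342:]=0; m[:150]=0;m[246:]=0
p=np.argwhere(m>0)[:,::-1].astype(np.float32); r=cv2.minAreaRect(p); print(len(p),r,[ray(ct,q,30)[:2].round(0) for q in cv2.boxPoints(r)],ray(ct,r[0],30))
f=cv2.resize(ct['frame'][130:260,220:400],None,fx=4,fy=4,interpolation=cv2.INTER_CUBIC)
cv2.imwrite('pics/t5.png',f[:,:,::-1])
to(554.5,396.2,400,1.335)
E
```

```text
time_s: 6.62
eef_pos: [534.5, 135.7, 397.2]
orientation: [-0.001, 0.058, 0.998, 0.001]
force: [-0.6, 0.0, -0.6]
finger_gap: 0.1
gripper_force: 0.0
1266 ((312.8733215332031, 208.7988739013672), (29.16252899169922, 66.39630126953125), 19.5024471282959) [array([397., -85.]), array([ 593., -152.]), array([ 564., -237.]), array([ 370., -169.])] [ 479.77377584 -160.49816248   30.        ]
shift [ 11.1 262.9  -2.8] rv [ 0.    -0.001  0.118] dist 263.0 yaw 1.453
```

View pics/t5.png

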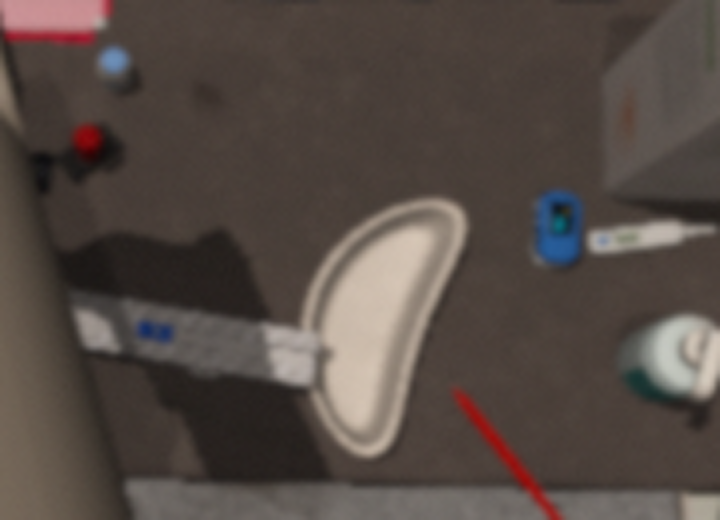

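The dish is at (482,-161), but the rail end lies only just over its convex rim. I'll nudge it about 16 mm towards +y from inside so the drop lands centrally.

```bash
python3 shift.py '[{"x": 2, "y": -60, "aperture": 0}, {"x": 5, "y": -120, "aperture": 0}, {"x": 8, "y": -180, "z": 20, "aperture": 0}, {"x": 11, "y": -240, "z": 60, "aperture": 0}, {"x": 14, "y": -285, "z": 115, "aperture": 0}, {"x": 14, "y": -297, "z": 150, "aperture": 0}, {"x": 14, "y": -297, "z": 190, "aperture": 0}, {"x": 14, "y": -297, "z": 206, "aperture": 0}, {"x": 14, "y": -297, "z": 206, "aperture": 0}, {"x": 14, "y": -285, "z": 206, "aperture": 0}, {"x": 14, "y": -278, "z": 206, "aperture": 0}, {"x": 14, "y": -278, "z": 206, "aperture": 0}]'
python3 shift.py '[{"y": 7, "aperture": 0}, {"y": 14, "aperture": 0}, {"y": 20, "aperture": 0}, {"y": 20, "aperture": 0}, {"y": 12, "z": -20, "aperture": 0}, {"y": 6, "z": -80, "aperture": 0}, {"x": -10, "y": 60, "z": -140, "aperture": 0}, {"x": -30, "y": 120, "z": -190, "aperture": 0}, {"x": -40, "y": 180, "z": -205, "aperture": 0}, {"x": -40, "y": 240, "z": -205, "aperture": 0}, {"x": -40, "y": 300, "z": -205, "aperture": 85}, {"x": -40, "y": 300, "z": -205, "aperture": 85}]'
python3 - <<'E'
from h import *; import pickle
ct=viewer.camera('top'); 
m=cv2.inRange(cv2.cvtColor(ct['frame'],cv2.COLOR_RGB2HSV),(0,0,140),(180,70,255)); m[:,:299]=0; m[:,342:]=0; m[:150]=0;m[246:]=0
p=np.argwhere(m>0)[:,::-1].astype(np.float32); r=cv2.minAreaRect(p); print(len(p),r,[ray(ct,q,30)[:2].round(0) for q in cv2.boxPoints(r)],ray(ct,r[0],30))
f=cv2.resize(ct['frame'][130:260,220:400],None,fx=4,fy=4,interpolation=cv2.INTER_CUBIC)
cv2.imwrite('pics/t6.png',f[:,:,::-1])
to(554.5,396.2,400,1.335)
E
```

```text
time_s: 8.18
eef_pos: [487.5, -142.7, 192.5]
orientation: [0.001, 0.061, 0.998, 0.0]
force: [-0.0, 0.7, -0.5]
finger_gap: 0.0
gripper_force: 0.0
time_s: 9.68
eef_pos: [563.3, 153.6, 396.8]
orientation: [0.0, 0.059, 0.998, 0.001]
force: [0.4, -1.3, 1.0]
finger_gap: 35.7
gripper_force: 0.0
1319 ((310.20751953125, 206.72640991210938), (28.196142196655273, 65.85242462158203), 10.61965560913086) [array([393., -92.]), array([ 595., -128.]), array([ 581., -214.]), array([ 380., -176.])] [ 485.99373395 -152.29290971   30.        ]
shift [ 36.6 237.5  -2.6] rv [ 0.003 -0.     0.12 ] dist 240.0 yaw 1.455
```

```bash
python3 shift.py '[{"x": 6, "y": 50, "z": 10, "wz": 0.03, "aperture": 60}, {"x": 14, "y": 110, "z": 20, "wz": 0.06, "aperture": 60}, {"x": 22, "y": 170, "z": 30, "wz": 0.1, "aperture": 60}, {"x": 36, "y": 230, "z": 50, "wz": 0.12, "aperture": 60}, {"x": 37, "y": 238, "z": 67, "wz": 0.12, "aperture": 60}, {"x": 37, "y": 238, "z": 67, "wz": 0.12, "aperture": 60}, {"x": 37, "y": 238, "z": 67, "wz": 0.12, "aperture": 60}]'
python3 - <<'E'
from h import *; import pickle
o=env.get_obs(); c=viewer.camera('wrist'); pickle.dump((o,c),open('w7.pkl','wb'))
for m in mask(c,(18,130,150),(35,255,255),amin=60): print(m, ray(c,m[1],95,o).round(1),[ray(c,q,95,o)[:2].round(1) for q in cv2.boxPoints(m[2])])
for m in mask(c,(0,0,0),(180,255,60),(200,330,60,250),amin=100): print('dark',m,[ray(c,q,40,o)[:2].round(1) for q in cv2.boxPoints(m[2])])
cv2.imwrite('pics/w7.png',c['frame'][:,:,::-1])
f=cv2.resize(c['frame'][100:290,160:360],None,fx=3,fy=3,interpolation=cv2.INTER_CUBIC); cv2.imwrite('pics/w7.png',f[:,:,::-1])
W=np.array([ray(pickle.load(open('w1.pkl','rb'))[1],(200+a/4,140+b/4),95,pickle.load(open('w1.pkl','rb'))[0])[:2] for a,b in ((252,220),(327,220),(315,322),(248,315))]);print(W.round(1),W.mean(0))
to(554.5,396.2,217,1.335)
E
```

```text
time_s: 10.6
eef_pos: [557.5, 387.1, 330.3]
orientation: [0.001, 0.123, 0.992, -0.0]
force: [-0.0, -0.6, 0.5]
finger_gap: 60.0
gripper_force: 0.0
([259, 183, 24, 19, 354], array([270.5, 190.6]), ((270.0783996582031, 190.6702880859375), (23.34239959716797, 17.311845779418945), 8.972625732421875)) [546.4 397.8  95. ] [array([548.9, 387.5]), array([537.4, 392.4]), array([543.8, 407.4]), array([555.5, 402.8])]
([387, 278, 23, 6, 67], array([396.6, 280.3]), ((398.0000305175781, 280.0000305175781), (3.6167776584625244, 22.029464721679688), 80.53767395019531)) [638.9 474.8  95. ] [array([636.9, 467.6]), array([637.8, 484.1]), array([641. , 484.2]), array([640.1, 467.6])]
([189, 308, 20, 21, 299], array([199.2, 318.3]), ((199.75001525878906, 318.2500305175781), (16.970561981201172, 21.92030906677246), 45.0)) [634.5 318.2  95. ] [array([633.4, 307.5]), array([622.8, 323.7]), array([635.7, 329.7]), array([646.6, 313.4])]
dark ([228, 147, 77, 9, 342], array([264.5, 149.5]), ((265.9961242675781, 149.87510681152344), (7.933627128601074, 76.08786010742188), 88.21009063720703)) [array([514.1, 370.1]), array([528.1, 433.9]), array([534.8, 432.7]), array([520.7, 368.5])]
dark ([200, 154, 98, 52, 2586], array([244.8, 180.9]), ((248.5, 179.5), (51.0, 97.0), 90.0)) [array([513.9, 345.2]), array([534.5, 426.5]), array([579.5, 416.7]), array([558. , 331.6])]
dark ([319, 234, 11, 16, 144], array([323.5, 242.6]), ((324.0, 241.5), (15.0, 10.0), 90.0)) [array([612.1, 430.6]), array([614.4, 439.6]), array([629.4, 436.8]), array([627.1, 427.6])]
[[540.9 389.4]
 [543.2 407. ]
 [568.3 401.3]
 [564.5 385.4]] [554.22895692 395.77736544]
shift [  5.4   8.  113.8] rv [ 0.     0.002 -0.011] dist 114.0 yaw 1.324
```

View pics/w7.png

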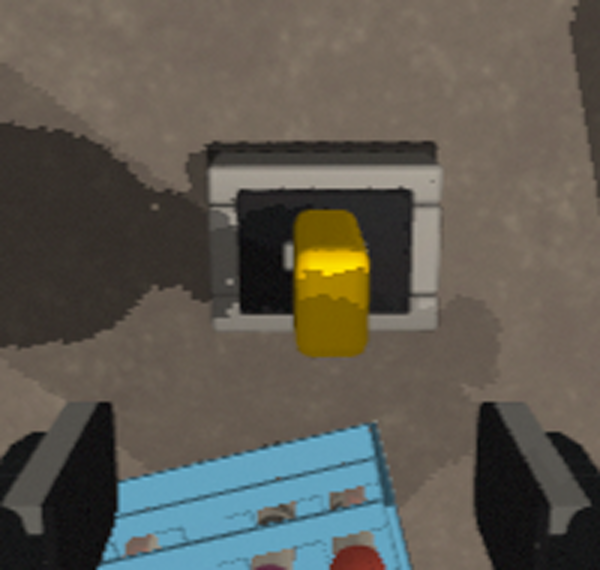

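The scraper stands square in its stand: top-face corners are about (208,167)–(438,330) in the 3x crop, and the blue organiser lies beyond it.

Run:
```python
from h import *; import pickle
o,c=pickle.load(open('w7.pkl','rb'))
def q(pts,z): 
    W=np.array([ray(c,(160+a/3,100+b/3),z,o)[:2] for a,b in pts]); print(z,W.mean(0).round(1),[np.linalg.norm(W[i]-W[i-1]).round(1) for i in range(4)],'yaw',[np.arctan2(*(W[j]-W[i])[::-1]).round(3) for i,j in((0,1),(3,2))])
q([(208,167),(440,168),(438,330),(215,330)],36)
q([(238,190),(412,190),(410,315),(240,315)],40)
for z in (40,80): print('organiser',[ray(c,(160+a/3,100+b/3),z,o).round(0) for a,b in((120,480),(372,425))])
```

```text
36 [554.8 396.2] [np.float64(50.2), np.float64(68.0), np.float64(49.9), np.float64(68.6)] yaw [np.float64(1.319), np.float64(1.323)]
40 [554.7 396. ] [np.float64(38.0), np.float64(50.6), np.float64(38.0), np.float64(51.3)] yaw [np.float64(1.323), np.float64(1.323)]
organiser [array([611., 315.,  40.]), array([612., 397.,  40.])]
organiser [array([592., 329.,  80.]), array([593., 398.,  80.])]
```

```bash
python3 shift.py '[{"x": 5, "y": 8, "z": 40, "aperture": 60}, {"x": 5, "y": 8, "z": 80, "aperture": 60}, {"x": 5, "y": 8, "z": 105, "aperture": 60}, {"x": 5, "y": 8, "z": 113, "aperture": 60}, {"x": 5, "y": 8, "z": 113, "aperture": 60}, {"x": 5, "y": 8, "z": 113, "aperture": 10}, {"x": 5, "y": 8, "z": 113, "aperture": 10}, {"x": 5, "y": 8, "z": 113, "aperture": 10}, {"x": 5, "y": 8, "z": 113, "aperture": 10}, {"x": 5, "y": 8, "z": 113, "aperture": 10}, {"x": 5, "y": 8, "z": 113, "aperture": 10}]' 80
python3 -c "
from h import *
o=env.get_obs();print(o['eef_pos'],o['force'],o['wrist_torque']);to(472.3,92.7,330,1.421)"
```

```text
time_s: 12.02
eef_pos: [553.9, 397.9, 218.3]
orientation: [0.0, 0.122, 0.993, -0.0]
force: [-2.0, -3.9, 7.9]
finger_gap: 17.2
gripper_force: 87.1
[553.85757868 397.90022383 218.29405663] [-2.01260016 -3.8500865   7.91626429] [-0.69734673  0.39945906 -0.02542271]
shift [   5.2 -315.9 -111.7] rv [ 0.     0.001 -0.095] dist 335.0 yaw 1.326
```

```bash
python3 shift.py '[{"z": -30, "aperture": 10}, {"z": -80, "aperture": 10}, {"z": -130, "aperture": 10}, {"y": -30, "z": -152, "aperture": 10}, {"x": 1, "y": -85, "z": -152, "wz": -0.03, "aperture": 10}, {"x": 2, "y": -145, "z": -152, "wz": -0.06, "aperture": 10}, {"x": 4, "y": -205, "z": -152, "wz": -0.096, "aperture": 10}, {"x": 5, "y": -260, "z": -152, "wz": -0.096, "aperture": 10}, {"x": 6, "y": -305, "z": -152, "wz": -0.096, "aperture": 10}, {"x": 6, "y": -316, "z": -152, "wz": -0.096, "aperture": 10}, {"x": 6, "y": -316, "z": -152, "wz": -0.096, "aperture": 10}, {"x": 6, "y": -316, "z": -152, "wz": -0.096, "aperture": 10}]'
python3 - <<'E'
from h import *; import pickle
o=env.get_obs(); print(o['eef_pos'],o['force'],o['wrist_torque'],o['finger_gap'])
c=viewer.camera('wrist'); pickle.dump((o,c),open('w8.pkl','wb'))
for m in mask(c,(18,130,100),(35,255,255),amin=60): print(m)
to(473.5,92.5,280,1.421)
# free rail edges in view
g=cv2.cvtColor(c['frame'],cv2.COLOR_RGB2GRAY).astype(float)
for u in (60,100,140,330): print(u,g[100:300:4,u].astype(int).tolist())
E
```

```text
time_s: 13.52
eef_pos: [471.6, 94.8, 368.9]
orientation: [0.0, 0.073, 0.997, 0.0]
force: [0.1, 0.8, -1.6]
finger_gap: 17.1
gripper_force: 86.1
[471.56750109  94.832234   368.86208128] [ 0.08050735  0.78951016 -1.55086005] [0.02300359 0.02508528 0.0068472 ] 17.09500587019517
([234, 222, 49, 109, 4663], array([258.2, 278.6]), ((258.0, 276.0), (108.0, 48.0), 90.0))
([479, 310, 27, 24, 391], array([492.2, 321.6]), ((492.09014892578125, 321.4918212890625), (28.168113708496094, 15.236390113830566), 39.80556869506836))
shift [-2.2 -2.1 88.8] rv [0.001 0.    0.004] dist 89.0 yaw 1.425
60 [76, 78, 79, 74, 74, 73, 75, 77, 76, 78, 77, 80, 77, 108, 59, 63, 103, 158, 126, 155, 244, 241, 241, 148, 241, 243, 241, 248, 249, 250, 249, 250, 250, 249, 250, 250, 250, 250, 248, 249, 250, 249, 250, 248, 189, 162, 203, 250, 123, 124]
100 [77, 76, 76, 77, 75, 75, 72, 74, 75, 76, 76, 75, 75, 78, 76, 77, 99, 160, 136, 154, 159, 156, 157, 106, 152, 159, 156, 128, 128, 123, 123, 128, 136, 125, 125, 122, 121, 120, 119, 120, 130, 129, 124, 121, 124, 125, 125, 122, 124, 122]
140 [63, 81, 77, 79, 79, 78, 77, 76, 74, 75, 78, 76, 75, 74, 154, 64, 81, 156, 152, 157, 153, 158, 156, 114, 156, 161, 153, 127, 129, 126, 124, 122, 124, 122, 124, 133, 131, 126, 127, 128, 123, 122, 121, 125, 60, 25, 27, 25, 28, 27]
330 [212, 191, 78, 115, 124, 126, 127, 124, 125, 127, 124, 126, 128, 125, 98, 79, 106, 248, 102, 86, 49, 123, 73, 131, 134, 124, 118, 119, 119, 60, 46, 108, 129, 70, 117, 70, 120, 119, 119, 121, 120, 118, 117, 118, 115, 27, 24, 28, 29, 30]
```

Run:
```python
from h import *; import pickle
o,c=pickle.load(open('w8.pkl','rb'))
g=cv2.cvtColor(c['frame'],cv2.COLOR_RGB2GRAY).astype(float)
yh=np.array([np.cos(1.421),np.sin(1.421)]); xh=np.array([yh[1],-yh[0]]); w=np.array([472.3,92.7])
for u in range(80,200,10):
    col=g[155:222,u]; d=np.diff(col); i=155.5+np.argmax(d[:20])+.5-.5; j=195.5+np.argmin(d[40:])
    print(u,[(q,((ray(c,(u,q),59,o)[:2]-w)@xh).round(1),((ray(c,(u,q),59,o)[:2]-w)@yh).round(0)) for q in (i,j)])
```

```text
80 [(np.float64(163.5), np.float64(-21.3), np.float64(-166.0)), (np.float64(205.5), np.float64(19.9), np.float64(-172.0))]
90 [(np.float64(165.5), np.float64(-19.5), np.float64(-157.0)), (np.float64(205.5), np.float64(19.8), np.float64(-162.0))]
100 [(np.float64(165.5), np.float64(-19.5), np.float64(-147.0)), (np.float64(205.5), np.float64(19.8), np.float64(-153.0))]
110 [(np.float64(165.5), np.float64(-19.5), np.float64(-138.0)), (np.float64(205.5), np.float64(19.8), np.float64(-143.0))]
120 [(np.float64(165.5), np.float64(-19.6), np.float64(-128.0)), (np.float64(205.5), np.float64(19.7), np.float64(-133.0))]
130 [(np.float64(165.5), np.float64(-19.6), np.float64(-119.0)), (np.float64(205.5), np.float64(19.7), np.float64(-123.0))]
140 [(np.float64(155.5), np.float64(-29.0), np.float64(-109.0)), (np.float64(198.5), np.float64(12.6), np.float64(-113.0))]
150 [(np.float64(165.5), np.float64(-19.7), np.float64(-100.0)), (np.float64(205.5), np.float64(19.6), np.float64(-104.0))]
160 [(np.float64(167.5), np.float64(-17.8), np.float64(-91.0)), (np.float64(198.5), np.float64(12.5), np.float64(-94.0))]
170 [(np.float64(164.5), np.float64(-20.7), np.float64(-81.0)), (np.float64(198.5), np.float64(12.5), np.float64(-84.0))]
180 [(np.float64(164.5), np.float64(-20.7), np.float64(-72.0)), (np.float64(206.5), np.float64(20.6), np.float64(-75.0))]
190 [(np.float64(164.5), np.float64(-20.7), np.float64(-63.0)), (np.float64(198.5), np.float64(12.4), np.float64(-65.0))]
```

Rail centreline confirmed, and the scraper is centred over the window. Now I'll lower it.

```bash
python3 shift.py '[{"z": 50, "aperture": 10}, {"z": 85, "aperture": 10}, {"z": 97, "aperture": 10}, {"z": 100, "aperture": 10}, {"z": 100, "aperture": 10}, {"z": 100, "aperture": 10}]'
python3 shift.py '[{"z": 1, "aperture": 10}, {"z": 2, "aperture": 10}, {"z": 3, "aperture": 10}, {"z": 4, "aperture": 10}, {"z": 4, "aperture": 10}]'
python3 shift.py '[{"z": 1, "aperture": 10}, {"z": 2, "aperture": 10}, {"z": 3, "aperture": 10}, {"z": 3, "aperture": 10}]'
```

```text
time_s: 14.32
eef_pos: [471.8, 93.5, 269.8]
orientation: [0.001, 0.074, 0.997, 0.001]
force: [0.2, 0.5, -2.6]
finger_gap: 17.2
gripper_force: 86.1
time_s: 14.95
eef_pos: [471.2, 93.3, 264.6]
orientation: [-0.0, 0.074, 0.997, -0.0]
force: [-0.1, 0.7, -1.2]
finger_gap: 17.2
gripper_force: 86.1
time_s: 15.45
eef_pos: [471.2, 93.3, 261.6]
orientation: [-0.0, 0.074, 0.997, -0.0]
force: [0.8, 0.4, -1.5]
finger_gap: 16.8
gripper_force: 86.1
```

```bash
for i in 1 2 3; do :; done; python3 shift.py '[{"z": 1, "aperture": 10}, {"z": 2, "aperture": 10}, {"z": 2, "aperture": 10}]'
python3 shift.py '[{"z": 1, "aperture": 10}, {"z": 2, "aperture": 10}, {"z": 2, "aperture": 10}]'
```

```text
time_s: 15.82
eef_pos: [471.2, 93.3, 259.6]
orientation: [-0.0, 0.074, 0.997, -0.0]
force: [-0.5, -0.5, -1.0]
finger_gap: 17.2
gripper_force: 86.1
time_s: 16.2
eef_pos: [471.2, 93.3, 257.6]
orientation: [-0.0, 0.074, 0.997, -0.0]
force: [0.2, 0.3, -1.6]
finger_gap: 17.1
gripper_force: 86.1
```

```bash
python3 shift.py '[{"z": 1, "aperture": 10}, {"z": 2, "aperture": 10}, {"z": 2, "aperture": 10}]'
python3 shift.py '[{"z": 1, "aperture": 10}, {"z": 1, "aperture": 10}]'
```

```text
time_s: 16.58
eef_pos: [471.2, 93.3, 255.6]
orientation: [-0.0, 0.074, 0.997, -0.0]
force: [-0.4, -0.3, -0.9]
finger_gap: 17.2
gripper_force: 86.1
time_s: 16.82
eef_pos: [471.2, 93.3, 254.6]
orientation: [-0.0, 0.074, 0.997, -0.0]
force: [0.5, -0.1, -1.3]
finger_gap: 17.1
gripper_force: 86.1
```

```bash
python3 shift.py '[{"z": 1, "aperture": 10}, {"z": 1, "aperture": 10}]'
python3 shift.py '[{"z": 1, "aperture": 10}, {"z": 1, "aperture": 10}]'
python3 shift.py '[{"z": 1, "aperture": 10}, {"z": 1, "aperture": 10}]'
```

```text
time_s: 17.08
eef_pos: [471.2, 93.3, 253.6]
orientation: [-0.0, 0.074, 0.997, -0.0]
force: [-0.5, -0.2, -1.1]
finger_gap: 17.4
gripper_force: 86.1
time_s: 17.32
eef_pos: [471.2, 93.3, 252.6]
orientation: [-0.0, 0.074, 0.997, -0.0]
force: [-0.6, 1.6, -1.9]
finger_gap: 17.1
gripper_force: 86.1
time_s: 17.58
eef_pos: [471.3, 93.3, 251.7]
orientation: [0.0, 0.074, 0.997, 0.0]
force: [-0.7, 0.5, -1.3]
finger_gap: 17.0
gripper_force: 86.3
```

```bash
python3 shift.py '[{"z": 1, "aperture": 10}, {"z": 1, "aperture": 10}]'
python3 shift.py '[{"z": 0.6, "aperture": 10}, {"z": 0.6, "aperture": 10}]'
```

```text
time_s: 17.82
eef_pos: [471.3, 93.2, 251.6]
orientation: [-0.0, 0.074, 0.997, 0.0]
force: [-3.7, -1.3, 11.7]
finger_gap: 17.1
gripper_force: 88.4
time_s: 18.08
eef_pos: [471.4, 93.2, 251.6]
orientation: [-0.0, 0.074, 0.997, 0.0]
force: [-5.1, -1.0, 19.4]
finger_gap: 16.9
gripper_force: 89.6
```

Floor felt at TCP z≈251.7 (neck about 23 mm). I'll raise the scraper so the shoe rides 1.5 mm above the floor, then slide.

```bash
python3 shift.py '[{"z": -3.1, "aperture": 10}, {"z": -3.1, "aperture": 10}, {"y": -8, "z": -3.1, "aperture": 10}, {"y": -16, "z": -3.1, "aperture": 10}, {"y": -24, "z": -3.1, "aperture": 10}, {"y": -24, "z": -3.1, "aperture": 10}]'
python3 shift.py '[{"y": -8, "aperture": 10}, {"y": -16, "aperture": 10}, {"y": -22, "aperture": 10}, {"y": -22, "aperture": 10}]'
```

```text
time_s: 18.82
eef_pos: [467.5, 68.5, 253.1]
orientation: [-0.0, 0.075, 0.997, -0.0]
force: [-0.4, -0.5, -1.2]
finger_gap: 17.2
gripper_force: 86.1
time_s: 19.32
eef_pos: [464.4, 47.2, 253.2]
orientation: [-0.0, 0.074, 0.997, -0.0]
force: [-0.2, 0.1, -1.4]
finger_gap: 17.2
gripper_force: 86.1
```

```bash
python3 shift.py '[{"y": -5, "aperture": 10}, {"y": -10, "aperture": 10}, {"y": -14, "aperture": 10}, {"y": -18, "aperture": 10}, {"y": -22, "aperture": 10}]'
python3 shift.py '[{"y": -5, "aperture": 10}, {"y": -10, "aperture": 10}, {"y": -15, "aperture": 10}, {"y": -20, "aperture": 10}]'
```

```text
time_s: 19.95
eef_pos: [461.8, 28.7, 253.5]
orientation: [0.001, 0.073, 0.997, 0.002]
force: [1.5, 10.1, -3.8]
finger_gap: 16.9
gripper_force: 86.1
time_s: 20.45
eef_pos: [459.0, 8.9, 253.4]
orientation: [0.001, 0.072, 0.997, 0.002]
force: [1.9, 9.6, -4.5]
finger_gap: 17.2
gripper_force: 86.1
```

```bash
python3 shift.py '[{"y": -6, "aperture": 10}, {"y": -12, "aperture": 10}, {"y": -18, "aperture": 10}, {"y": -24, "aperture": 10}, {"y": -30, "aperture": 10}, {"y": -36, "aperture": 10}]'
python3 shift.py '[{"y": -6, "aperture": 10}, {"y": -12, "aperture": 10}, {"y": -18, "aperture": 10}, {"y": -24, "aperture": 10}, {"y": -30, "aperture": 10}]'
```

```text
time_s: 21.2
eef_pos: [453.7, -26.7, 253.4]
orientation: [0.001, 0.072, 0.997, 0.002]
force: [1.8, 10.2, -2.7]
finger_gap: 17.0
gripper_force: 86.2
time_s: 21.82
eef_pos: [449.3, -56.3, 253.4]
orientation: [0.0, 0.072, 0.997, 0.002]
force: [2.6, 11.7, -1.7]
finger_gap: 16.7
gripper_force: 86.3
```

```bash
python3 shift.py '[{"y": -5, "aperture": 10}, {"y": -10, "aperture": 10}, {"y": -15, "aperture": 10}, {"y": -20, "aperture": 10}, {"y": -24, "aperture": 10}, {"y": -24, "aperture": 10}]'
python3 shift.py '[{"y": -2, "aperture": 10}, {"y": -4, "aperture": 10}, {"y": -6, "aperture": 10}, {"y": -8, "aperture": 10}, {"y": -8, "aperture": 10}]'
python3 shift.py '[{"y": -2, "aperture": 10}, {"y": -4, "aperture": 10}, {"y": -6, "aperture": 10}, {"y": -6, "aperture": 10}]'
```

```text
time_s: 22.58
eef_pos: [445.7, -80.3, 253.3]
orientation: [0.0, 0.073, 0.997, 0.002]
force: [2.6, 9.2, -1.8]
finger_gap: 17.2
gripper_force: 86.4
time_s: 23.2
eef_pos: [444.6, -88.0, 253.4]
orientation: [0.0, 0.072, 0.997, 0.002]
force: [2.0, 11.0, -1.1]
finger_gap: 17.1
gripper_force: 86.5
time_s: 23.7
eef_pos: [442.8, -97.3, 253.2]
orientation: [-0.0, 0.074, 0.997, -0.0]
force: [-0.2, 0.3, -1.8]
finger_gap: 17.1
gripper_force: 86.7
```

Run:
```python
from h import *
o=env.get_obs()
for n,box in (('side',(180,330,180,300)),('top',(200,345,150,245)),('wrist',(0,512,0,384))):
    c=viewer.camera(n)
    for m in mask(c,(100,130,50),(130,255,255),box,amin=4): print(n,m[0],m[1],ray(c,m[1],12,o).round(0),ray(c,m[1],56,o).round(0))
    cv2.imwrite(f'pics/x_{n}.png',c['frame'][:,:,::-1])
```

```text
side [255, 183, 20, 10, 155] [264.9 187.2] [585. 160.  12.] [560.  74.  56.]
side [240, 241, 6, 4, 19] [242.6 242.9] [ 442. -140.   12.] [ 429. -201.   56.]
side [295, 269, 24, 13, 195] [305.6 275.2] [ 553. -295.   12.] [ 531. -343.   56.]
top [200, 163, 19, 21, 334] [208.  172.8] [588. 168.  12.] [580. 163.  56.]
top [200, 203, 11, 5, 41] [204.6 205.1] [486. 174.  12.] [480. 170.  56.]
wrist [172, 201, 38, 33, 930] [192.1 217.3] [ 443. -148.   12.] [ 430. -135.   56.]
wrist [0, 341, 21, 12, 65] [  9.2 345.4] [ 532. -324.   12.] [ 500. -274.   56.]
```

The side and wrist views agree: the foot lies at (442,-144,~12), inside the dish. I'll take the scraper out at the open end and up.

```bash
python3 shift.py '[{"y": -10, "aperture": 10}, {"y": -20, "aperture": 10}, {"y": -30, "aperture": 10}, {"y": -40, "aperture": 10}, {"y": -47, "aperture": 10}, {"y": -47, "aperture": 10}, {"y": -47, "z": -40, "aperture": 10}, {"y": -47, "z": -90, "aperture": 10}, {"y": -47, "z": -120, "aperture": 10}, {"y": -47, "z": -120, "aperture": 10}]'
python3 -c "
from h import *
to(553.9,397.9,373,1.326)"
```

```text
time_s: 25.1
eef_pos: [436.8, -143.0, 375.2]
orientation: [0.003, 0.073, 0.997, 0.0]
force: [-0.1, 0.6, -1.4]
finger_gap: 17.2
gripper_force: 86.8
shift [-36.6 552.2   2.8] rv [0.001 0.005 0.098] dist 553.0 yaw 1.424
```

```bash
python3 shift.py '[{"x": -3, "y": 50, "aperture": 10}, {"x": -7, "y": 105, "aperture": 10}, {"x": -11, "y": 160, "aperture": 10}, {"x": -15, "y": 215, "wz": 0.02, "aperture": 10}, {"x": -19, "y": 270, "wz": 0.04, "aperture": 10}, {"x": -23, "y": 325, "wz": 0.06, "aperture": 10}, {"x": -27, "y": 380, "wz": 0.08, "aperture": 10}, {"x": -31, "y": 435, "wz": 0.098, "aperture": 10}, {"x": -34, "y": 490, "wz": 0.098, "aperture": 10}, {"x": -36, "y": 535, "wz": 0.098, "aperture": 10}, {"x": -36.6, "y": 552, "z": 2, "wz": 0.098, "aperture": 10}, {"x": -36.6, "y": 552, "z": 2, "wz": 0.098, "aperture": 10}]'
python3 shift.py '[{"aperture": 10}, {"aperture": 10}]'
python3 -c "
from h import *
to(553.9,397.9,260,1.326)"
```

```text
time_s: 26.6
eef_pos: [552.8, 398.1, 368.9]
orientation: [-0.001, 0.122, 0.993, -0.001]
force: [-0.2, -0.3, -0.7]
finger_gap: 16.9
gripper_force: 86.8
time_s: 26.85
eef_pos: [554.0, 395.5, 371.3]
orientation: [0.0, 0.124, 0.992, -0.0]
force: [-0.3, -0.0, -1.4]
finger_gap: 17.0
gripper_force: 86.8
shift [  0.7   2.3 111.3] rv [-0.001  0.    -0.003] dist 111.0 yaw 1.323
```

```bash
python3 shift.py '[{"x": 0.8, "y": 0.9, "z": 40, "aperture": 10}, {"x": 0.8, "y": 0.9, "z": 90, "aperture": 10}, {"x": 0.8, "y": 0.9, "z": 118, "aperture": 10}, {"x": 0.8, "y": 0.9, "z": 125, "aperture": 10}, {"x": 0.8, "y": 0.9, "z": 125, "aperture": 10}]'
python3 shift.py '[{"z": 3, "aperture": 10}, {"z": 6, "aperture": 10}, {"z": 9, "aperture": 10}, {"z": 9, "aperture": 10}]'
```

```text
time_s: 27.48
eef_pos: [553.5, 398.2, 247.0]
orientation: [0.0, 0.123, 0.992, 0.0]
force: [0.2, 0.1, -1.5]
finger_gap: 17.2
gripper_force: 86.9
time_s: 27.98
eef_pos: [552.8, 398.5, 237.0]
orientation: [-0.0, 0.123, 0.992, -0.0]
force: [-0.0, 0.2, -1.7]
finger_gap: 16.7
gripper_force: 86.9
```

```bash
python3 shift.py '[{"x": -1, "y": -0.5, "aperture": 10}, {"x": -1, "y": -0.5, "z": 4, "aperture": 10}, {"x": -1, "y": -0.5, "z": 8, "aperture": 10}, {"x": -1, "y": -0.5, "z": 12, "aperture": 10}, {"x": -1, "y": -0.5, "z": 15, "aperture": 10}, {"x": -1, "y": -0.5, "z": 15, "aperture": 10}]'
python3 shift.py '[{"z": 1, "aperture": 10}, {"z": 2, "aperture": 10}, {"z": 3, "aperture": 10}, {"z": 3, "aperture": 10}]'
```

```text
time_s: 28.72
eef_pos: [553.7, 397.8, 221.8]
orientation: [-0.0, 0.123, 0.992, -0.0]
force: [0.9, -0.7, -0.9]
finger_gap: 17.1
gripper_force: 86.9
time_s: 29.22
eef_pos: [553.8, 397.8, 219.1]
orientation: [-0.0, 0.123, 0.992, -0.0]
force: [0.1, -0.8, -1.2]
finger_gap: 17.3
gripper_force: 86.9
```

Now I'll seat it the last millimetre, release and rise.

```bash
python3 shift.py '[{"z": 0.7, "aperture": 10}, {"z": 0.7, "aperture": 10}, {"z": 0.7, "aperture": 20}, {"z": 0.7, "aperture": 26}, {"z": 0.7, "aperture": 45}, {"z": 0.7, "aperture": 50}, {"z": 0.7, "aperture": 50}, {"z": -40, "aperture": 50}, {"z": -90, "aperture": 50}, {"z": -112, "aperture": 50}, {"z": -112, "aperture": 50}, {"z": -112, "aperture": 50}]'
python3 - <<'E'
from h import *; import pickle
o=env.get_obs(); c=viewer.camera('wrist'); print(o['eef_pos'],o['force'])
o7,c7=pickle.load(open('w7.pkl','rb'))
for oo,cc in ((o7,c7),(o,c)):
    for m in mask(cc,(18,130,60),(35,255,255),(220,320,100,260),amin=60): print(m,ray(cc,m[1],80,oo).round(1),[ray(cc,q,95,oo)[:2].round(1) for q in cv2.boxPoints(m[2])])
s=viewer.camera('side')
for m in mask(s,(100,130,50),(130,255,255),(200,290,225,260),amin=4): print('foot',m[1],ray(s,m[1],12).round(0))
ct=viewer.camera('top')
m=cv2.inRange(cv2.cvtColor(ct['frame'],cv2.COLOR_RGB2HSV),(0,0,140),(180,70,255)); m[:,:299]=0; m[:,342:]=0; m[:150]=0;m[246:]=0
r=cv2.minAreaRect(np.argwhere(m>0)[:,::-1].astype(np.float32)); print('dish',r,ray(ct,r[0],30))
for m in mask(ct,(100,130,50),(130,255,255),(290,340,170,245),amin=2): print('foot top',m[1],ray(ct,m[1],12).round(0))
f=cv2.resize(c['frame'][100:290,160:360],None,fx=3,fy=3); cv2.imwrite('pics/w9.png',f[:,:,::-1])
# dark collar extents vs before
for cc,oo in ((c7,o7),(c,o)):
    k=cv2.cvtColor(cc['frame'],cv2.COLOR_RGB2GRAY)[160:206,225:320]
    print((k<45).sum(), (np.argwhere(k<45).mean(0)+[160,225]).round(1), oo['eef_pos'].round(1) if hasattr(oo['eef_pos'],'round') else oo['eef_pos'])
E
```

```text
time_s: 30.72
eef_pos: [553.4, 397.6, 330.0]
orientation: [-0.001, 0.123, 0.992, -0.001]
force: [-0.8, 0.3, -0.6]
finger_gap: 50.2
gripper_force: 0.0
[553.39511922 397.61439161 330.03809399] [-0.77024494  0.32274886 -0.55836793]
([258, 170, 26, 49, 1169], array([269.8, 194.4]), ((270.5, 194.0), (48.0, 25.0), 90.0)) [553.  396.3  80. ] [array([530. , 392.9]), array([534.2, 409.6]), array([568.4, 401.8]), array([564. , 384.3])]
([247, 178, 25, 50, 1171], array([259. , 203.3]), ((259.0, 202.5), (49.0, 24.0), 90.0)) [553.1 397.2  80. ] [array([528.9, 394.6]), array([532.9, 410.8]), array([568.3, 402.3]), array([564. , 385.4])]
foot [242.6 242.6] [ 442. -138.   12.]
dish ((310.298095703125, 206.74339294433594), (28.380430221557617, 65.85242462158203), 10.619657516479492) [ 485.94768883 -152.57137465   30.        ]
foot top [307.  220.4] [ 445. -145.   12.]
1464 [180.9 266.4] [557.5 387.1 330.3]
1249 [186.2 258.1] [553.4 397.6 330. ]
```

```bash
python3 -c "
from rig import env, viewer
print(env.job_done())"
```

```text
the job is handed in; nothing more can be done
None
```

The job is handed in at about 31 s (limit 72 s), with no verdict returned: the foot lies in the dish under the rail's open end, the scraper hangs in its stand within about 1 mm of where it started, and the bystanders were not knowingly touched, though I did not re-measure them at the end.

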